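# Stack a toroidal transformer on its chassis stud

### The arm

A 6-joint arm with a two-finger parallel gripper is mounted at the origin on the work surface. World frame = base frame: x ahead of the robot, y to its left, z up, the work surface at z = 0. Lengths are in m, angles in degrees, forces in N, time in s.
With the tool pointing down it reaches from about 0.35 to 0.975 m from the base axis. Payload 17.4 kg.
Tool frame: the origin (TCP) lies on the centre line of the jaws, within the pads' length; the fingertips stand 19 mm ahead of it and the grasp point (between the pads) is the TCP (r.finger_overhang is the distance from the TCP to the fingertips, in m); z points along the fingers, y is the direction in which the jaws open and shut (so a half turn about z gives the same grasp; the last joint's range is limited). The gripper opens to 85 mm and grips with 20 to 120 N. Pads are 22 mm wide; open, the fingers measure 114 mm over their backs; the gripper's body (76 mm by 85 mm) begins 54 mm behind the grasp point. The pads swing forward as they close: fully open they stand 13 mm farther back than shut.
Start: joints at [-67.655, 6.646, 82.598, -0, 90.757, -2.166], TCP at [0.28, -0.614, 0.25] pointing down, gripper open.
Joint ranges: [-162.19, 162.19], [-47.58, 125.68], [4.15, 143.07], [-65.23, 245.23], [0.69, 171.88], [-170.13, 170.13]. Speed limits (degrees/s): [108.29, 108.29, 127.2, 180, 180, 180].

### API

Orientations are given as [roll, pitch, yaw] about the fixed x, y, z axes, in that order (R = Rz(yaw) Ry(pitch) Rx(roll)).
In Python, from workcell import r, vision, order gives the robot as it stands.
- The arm moves only by the tool jog_arm, never from a script. Its argument "steps" is a list of rows, each a list of 5 numbers: the closure, from -1 (fully open) to 1 (shut), then the shift along the tool's x, y, z in m, then the turn about the tool's z in degrees. In form: [[claw, dx, dy, dz, roll], ...]. A call has 1 to 20 rows; each row is the pose to reach, as a shift and turn from the pose measured when the call began, along the tool's axes at that moment; what a row does not reach only later rows make up. A row lasts 1/10 s, in which the tool goes at most 50 mm and 8.59 degrees, less where a joint would pass 70% of its speed; a pose out of reach is approached as far as the arm can. A call with a gripper value outside its range is refused whole. The fingers move at their own pace and stop on an object; "newtons" is the grip in N (left out, the last holds). Time passes only in rows, so rows that repeat a pose let the fingers close. It gives the time, the measured TCP pose, the force and the opening at its end, in the units of the state.
- r.sense(): the state, without advancing time (a new reading comes with each control period).
- vision.snapshot(name): name is "scene" or "side" or "wrist"; returns (picture, depth): 384x512x3 uint8, blue, green, red; 384x512 float32, m along the optical axis (not along the pixel's ray), 0 where there is no reading.
- vision.camera_model(name): a dict with "fx", "fy", "cx", "cy" (pixels), "rvec" (rotation vector, rad) and "tvec" (3), from world to camera coordinates, as OpenCV has them. Camera axes: x right, y down, z forward; pixel columns grow to the right and rows downward; lengths in m; the calibration is good to about 2 mm. A picture is of the moment at which its call begins: read the wrist's pose just before it. camera_model takes no time and is no camera call; for the wrist camera it gives the pose at the moment of the call.
- order.sign_off(): hands the job in, once; it reports no verdict.
The state is a dict: "time": time; "joint_positions": joint angles; "dq": joint speeds; "joint_torque": joint torques, N m; "tool_pos": TCP position; "tool_rot": TCP orientation; "wrist_force": force on the tool from outside, world axes, zero at the start; "wrist_torque": the same for the moment, N m; "gripper_width": opening from 0.0 (shut) to 1.0 (fully open).
Only numpy, scipy, OpenCV 4.12 (cv2) and the standard library are available. Lean on these libraries where they do the work, as an engineer would, in place of code of your own. Each camera call takes 0.05 s, during which the arm holds its last target. There are 200 camera calls.

### The job

Mount the toroidal transformer in the open power-supply chassis: thread these onto the upright stud in this order, from the bottom up - the wide rubber pad, the copper toroid, the narrow rubber pad, and last the steel clamp washer with its raised collar uppermost. Each must lie flat on the one below and be let go of. Leave the multimeter, the flux jar and the screwdriver where they are.

Things in the scene. Friction and masses are not known exactly. Their poses are not given: they have to be found in the camera images.
- chassis: Open aluminium tray, fixed, floor 4 mm thick, walls 22 mm high at its own x = -85, +175 and y = -90, +90 mm. Origin: on the stud axis, at the underside (bench level). Stud: upright steel post, 16 mm diameter, tip 55 mm above the origin, the top 6 mm tapering to 6 mm diameter. Circuit board with parts up to 28 mm above the bench beyond x = +90 mm; floor round the stud bare.
- wide_pad: Wide black rubber pad, a flat ring lying on the bench: 60 mm outside diameter, 30 mm hole, 10 mm thick, 30 g. Rigid in effect. Origin: centre of its underside; z is its axis, up.
- toroid: Copper-wound toroidal transformer, a thick ring lying flat on the bench: 55 mm outside diameter, 29 mm hole, 22 mm high, about 0.3 kg. Origin: centre of its underside; z is its axis, up.
- narrow_pad: Narrow black rubber pad, a flat ring lying on the bench: 44 mm outside diameter, 29 mm hole, 10 mm thick, 15 g. Rigid in effect. Origin: centre of its underside; z is its axis, up.
- clamp: Steel clamp washer, lying on the bench collar up: flange 50 mm in diameter and 5 mm thick, above it a collar 34 mm in outside diameter and 13 mm high (18 mm high in all), a 24 mm hole right through, about 70 g. Origin: centre of the flange's underside; z is its axis, up (to the collar).
- flux_jar: Bystander: small jar with a white cap, 42 mm in diameter, 50 mm high, standing loose on the bench among the parts. Origin: centre of its underside.
- multimeter: Bystander: yellow and black multimeter lying loose on the bench, 175 mm (x) by 86 mm (y), about 47 mm high at its dial. Origin: centre of its underside.
- screwdriver: Bystander: screwdriver, about 190 mm long, lying loose on the bench along its own x beyond the parts. Origin: on the bench under its middle.
There are look-alikes about, which are no part of the job. Of the things like the clamp, leave any that is green; of the rest the smaller one is meant.

How it is judged (in metres and radians):
On the way, in this order (a step that is already met when the one before it is completed fails the run):
1. The wide rubber pad lies flat on the chassis floor, round the stud, let go (horizontal distance between wide_pad and chassis below 0.012 m and z of wide_pad in the frame of chassis between 0.001 and 0.007 m and angle between wide_pad's own z axis and vertical below 0.1 rad and contact force between wide_pad and the fingers below 0.05 N and linear speed of wide_pad below 0.02 m/s), for 0.2 s.
2. The toroid sits flat on the wide pad, round the stud, let go (horizontal distance between each of wide_pad, toroid and chassis below 0.012 m and z of wide_pad in the frame of chassis between 0.001 and 0.007 m and angle between each of wide_pad, toroid's own z axis and vertical below 0.1 rad and z of toroid in the frame of chassis between 0.011 and 0.017 m and contact force between toroid and the fingers below 0.05 N and linear speed of toroid below 0.02 m/s), for 0.2 s.
3. The narrow rubber pad lies flat on the toroid, round the stud, let go (horizontal distance between each of wide_pad, toroid, narrow_pad and chassis below 0.012 m and z of wide_pad in the frame of chassis between 0.001 and 0.007 m and angle between each of wide_pad, toroid, narrow_pad's own z axis and vertical below 0.1 rad and z of toroid in the frame of chassis between 0.011 and 0.017 m and z of narrow_pad in the frame of chassis between 0.033 and 0.039 m and contact force between narrow_pad and the fingers below 0.05 N and linear speed of narrow_pad below 0.02 m/s), for 0.2 s.
4. The steel clamp washer sits flat on the narrow pad, round the stud, let go (horizontal distance between each of wide_pad, toroid, narrow_pad, clamp and chassis below 0.012 m and z of wide_pad in the frame of chassis between 0.001 and 0.007 m and angle between each of wide_pad, toroid, narrow_pad, clamp's own z axis and vertical below 0.1 rad and z of toroid in the frame of chassis between 0.011 and 0.017 m and z of narrow_pad in the frame of chassis between 0.033 and 0.039 m and z of clamp in the frame of chassis between 0.043 and 0.049 m and contact force between clamp and the fingers below 0.05 N and linear speed of clamp below 0.02 m/s), for 0.2 s.
At the end, for the whole second after the job is handed in: Wide pad, toroid, narrow pad, clamp washer stacked round the stud: undersides 4, 14, 36, 46 mm above the bench (each within 3 mm), within 12 mm of the stud axis, within 0.1 rad of level, released, at rest; bystanders within 30 mm of their starts (all of step 4 and contact force between each of wide_pad, toroid, narrow_pad and the fingers below 0.05 N and linear speed of each of wide_pad, toroid, narrow_pad below 0.02 m/s and distance of each of flux_jar, multimeter, screwdriver from where it was at the start of the episode below 0.03 m); the robot touches nothing.
It fails at once if A bystander (multimeter, flux jar, screwdriver) is moved by more than 30 mm (distance of any of flux_jar, multimeter, screwdriver from where it was at the start of the episode above 0.03 m).
It also fails if it takes over 96 s, if anything falls off the work surface, if the arm or the gripper's body presses on something with over 40 N, if the wrist force passes 120 N, or if a joint passes its speed limit or range.

## Working session

There is one attempt and no reset: what is moved stays moved. The work goes in short steps, Python scripts to look and compute and a tool call to move; the robot and the scene stay as the last step left them, time stands still between calls to the robot, and variables do not carry over. Pictures are saved under pics/ and viewed, about 12 in all and at most 16, crops included, and the job is handed in when it is done.

Besides the shell and the picture viewer there is one more tool, called after ">>>" by a JSON object that holds its "fn" and its "kwargs", one argument or row to a line. jog_arm: Moves the arm, as the interface text tells. Its arguments: {"type":"object","properties":{"steps":{"type":"array","items":{"type":"array","items":{"type":"number"}}},"newtons":{"type":"number"}},"required":["steps"]}

```bash
ls; mkdir -p pics
cat > h.py <<'E'
import numpy as np, cv2
from workcell import r, vision, order
def cam(n):
    m=vision.camera_model(n);R=cv2.Rodrigues(np.array(m['rvec'],float))[0];return m,R,np.array(m['tvec'],float).ravel()
def onplane(n,u,v,z,c=None):
    m,R,t=c or cam(n);d=R.T@np.array([(u-m['cx'])/m['fx'],(v-m['cy'])/m['fy'],1]);o=-R.T@t
    return o+d*(z-o[2])/d[2]
def cloud(n):
    c=cam(n);m,R,t=c;im,D=vision.snapshot(n);v,u=np.mgrid[:384,:512]
    P=np.stack([(u-m['cx'])/m['fx']*D,(v-m['cy'])/m['fy']*D,D],-1)-t
    P=P@R;P[D==0]=np.nan
    return im,P,c
E
python3 - <<'E'
from h import *
print(r.sense())
ims=[]
for n in("scene","side"):
    im,P,c=cloud(n);np.savez(f'{n}.npz',im=im,P=P);cv2.imwrite(f'pics/{n}0.png',cv2.resize(im,(800,600),interpolation=cv2.INTER_CUBIC));print(c)
E
```

```text
pics
{'time': 0.0, 'joint_positions': array([-6.76552640e+01,  6.67482945e+00,  8.26363624e+01,  3.28507303e-04,
        9.07583231e+01, -2.16109227e+00]), 'dq': array([-0.06999323,  0.06586101,  0.09807219, -0.07879375, -0.05031438,
        0.02717291]), 'joint_torque': array([-3.53081205e-04, -7.31998014e+01, -6.32485056e+01, -2.87291914e-05,
        6.39701830e-03,  1.90637991e-05]), 'tool_pos': array([ 0.27995559, -0.6140092 ,  0.2495472 ]), 'tool_rot': array([-1.79930547e+02, -2.94960315e-03,  2.45058307e+01]), 'wrist_force': array([-0.08096019, -0.34148346, -0.18008706]), 'wrist_torque': array([-0.02781101, -0.00636106, -0.00788373]), 'gripper_width': 1.0040019591110763}
({'fx': 354.0616088139194, 'fy': 354.0616088139194, 'cx': 261.29910546355376, 'cy': 188.24147583242788, 'rvec': array([ 1.44965685,  1.89727712, -0.94165051]), 'tvec': array([ 0.1467483 , -0.3029643 ,  1.48712238])}, array([[-0.25253133,  0.96736441,  0.02083334],
       [ 0.56838325,  0.16573294, -0.80589892],
       [-0.78305071, -0.19167341, -0.59168648]]), array([ 0.1467483 , -0.3029643 ,  1.48712238]))
({'fx': 400.36581834878393, 'fy': 400.36581834878393, 'cx': 258.3239769641054, 'cy': 188.448064335729, 'rvec': array([ 0.59703218, -2.71665429,  1.05394059]), 'tvec': array([0.54646731, 0.18303832, 0.71586369])}, array([[-0.90605186, -0.42303185, -0.01068086],
       [-0.30514676,  0.67063577, -0.6761162 ],
       [ 0.29318166, -0.60933711, -0.73671758]]), array([0.54646731, 0.18303832, 0.71586369]))
```

View pics/scene0.png

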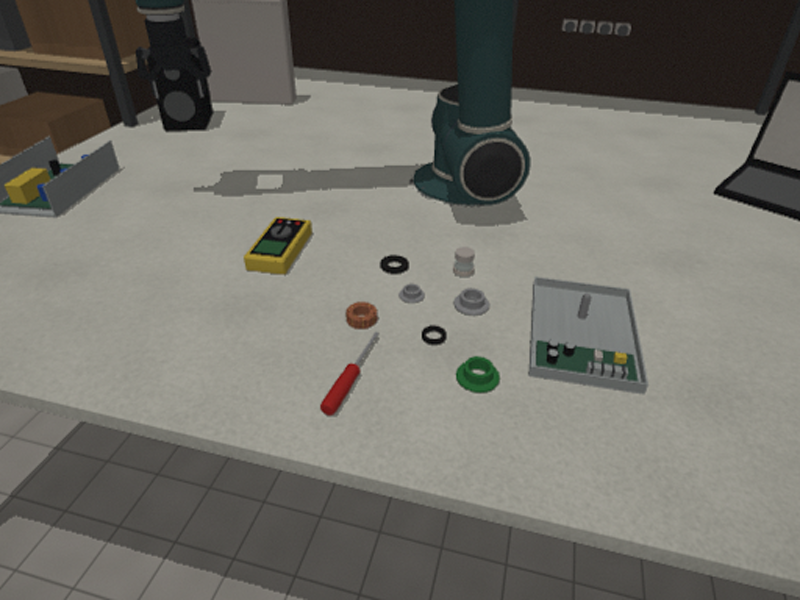

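View pics/side0.png

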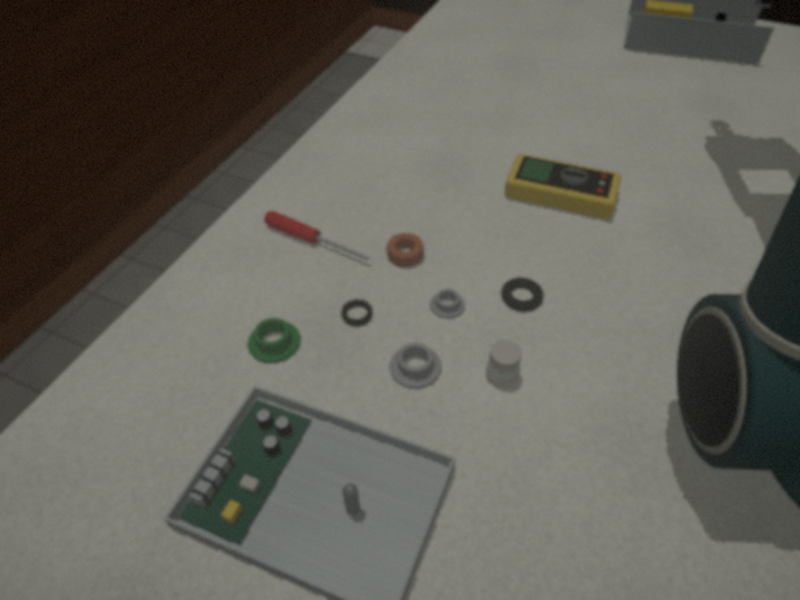

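Both views show the job set, in 800x600 px (scene / side):

| Item | Scene | Side |
|---|---|---|
| Wide pad | (394,264) | (522,294) |
| Toroid | (362,315) | (406,249) |
| Narrow pad | (434,335) | (357,313) |
| Small grey clamp | (411,293) | (448,302) |
| Jar | (464,262) | (505,360) |
| Stud | (585,305) | (353,500) |

The larger grey clamp and the green one are decoys.

Run:
```python
from h import *
k=1/1.5625
T={'wide':((394,263),(522,293),.010),'narrow':((434,334),(357,312),.010),'toroid':((362,312),(406,245),.022),'clampcol':((411,289),(448,297),.018),'studtip':((587,297),(350,487),.055),'studbase':((582,318),(358,516),.004),'jarcap':((464,252),(505,351),.05),'bigclamp':((473,295),(417,357),.025),
'cornerA':((538,281),(454,462),.022),'cornerB':((629,290),(405,600),.022),'cornerC':((643,385),(170,519),.022),'cornerD':((531,377),(257,392),.022)}
for o,(a,b,z) in T.items():
    p=onplane('scene',a[0]*k,a[1]*k,z);q=onplane('side',b[0]*k,b[1]*k,z)
    print(o,p.round(4)[:2],q.round(4)[:2])
```

```text
wide [ 0.4532 -0.064 ] [ 0.4486 -0.0618]
narrow [0.6503 0.064 ] [0.6429 0.0655]
toroid [ 0.6407 -0.0702] [ 0.6328 -0.0724]
clampcol [ 0.5429 -0.005 ] [ 0.5376 -0.0049]
studtip [0.5288 0.3126] [0.5177 0.3108]
studbase [0.5241 0.3142] [0.5093 0.3164]
jarcap [0.4341 0.0754] [0.4313 0.076 ]
bigclamp [0.5384 0.1128] [0.5322 0.1116]
cornerA [0.4532 0.2269] [0.4368 0.2241]
cornerB [0.4344 0.3975] [0.4257 0.3764]
cornerC [0.6934 0.4033] [0.6809 0.4075]
cornerD [0.7232 0.2345] [0.6874 0.2379]
```

```bash
cat >> h.py <<'E'
def go(x,y,z,yaw=None):
    s=r.sense();p=s['tool_pos'];w=np.radians(s['tool_rot'][2]);d=np.array([x,y,z])-p
    dy=0 if yaw is None else -((yaw-s['tool_rot'][2]+180)%360-180)
    print('t',round(s['time'],2),'shift',round(d[0]*np.cos(w)+d[1]*np.sin(w),4),round(d[0]*np.sin(w)-d[1]*np.cos(w),4),round(-d[2],4),'roll',round(dy,2))
E
python3 - <<'E'
from h import *
go(.50,-.02,.42,0); m,R,t=cam('wrist');print(-R.T@t,R[2],m['fx'],r.finger_overhang)
k=1/1.5625
for z,a,b in((.005,(378,333),(370,262)),(.01,(334,395),(290,227)),(.03,(478,364),(273,328)),(.04,(280,240),(575,180))): print(onplane('scene',a[0]*k,a[1]*k,z),onplane('side',b[0]*k,b[1]*k,z))
E
```

```text
t 0.1 shift 0.4467 -0.4492 -0.1704 roll 24.51
[ 0.34462126 -0.585602    0.37364485] [-0.25045147 -0.11326786 -0.96148034] 269.5049033054229 0.019
[ 0.66889463 -0.03187577  0.005     ] [ 0.67377553 -0.0332488   0.005     ]
[ 0.83161732 -0.05139019  0.01      ] [ 0.82072206 -0.04656983  0.01      ]
[0.72548103 0.15069621 0.03      ] [0.72019481 0.15006265 0.03      ]
[ 0.48058378 -0.30154473  0.04      ] [ 0.44207829 -0.30471866  0.04      ]
```

>>> {"fn": "jog_arm", "kwargs": {
  "steps": [
    [-1,0.4467,-0.4492,-0.17,24.5],
    [-1,0.4467,-0.4492,-0.17,24.5],
    [-1,0.4467,-0.4492,-0.17,24.5],
    [-1,0.4467,-0.4492,-0.17,24.5],
    [-1,0.4467,-0.4492,-0.17,24.5],
    [-1,0.4467,-0.4492,-0.17,24.5],
    [-1,0.4467,-0.4492,-0.17,24.5],
    [-1,0.4467,-0.4492,-0.17,24.5],
    [-1,0.4467,-0.4492,-0.17,24.5],
    [-1,0.4467,-0.4492,-0.17,24.5],
    [-1,0.4467,-0.4492,-0.17,24.5],
    [-1,0.4467,-0.4492,-0.17,24.5],
    [-1,0.4467,-0.4492,-0.17,24.5],
    [-1,0.4467,-0.4492,-0.17,24.5],
    [-1,0.4467,-0.4492,-0.17,24.5],
    [-1,0.4467,-0.4492,-0.17,24.5],
    [-1,0.4467,-0.4492,-0.17,24.5],
    [-1,0.4467,-0.4492,-0.17,24.5]
  ]
}}

```text
time: 1.9
tool_pos: [0.4998, -0.0213, 0.4199]
tool_rot: [-179.9, 0.0, -0.1]
wrist_force: [-0.2, 0.3, -0.2]
gripper_width: 1.003
```

Run:
```python
from h import *
s=r.sense();print(s['time'],s['tool_pos'],s['tool_rot'])
im,P,c=cloud('wrist');np.savez('w0.npz',im=im,P=P);import pickle;pickle.dump(c,open('w0.pkl','wb'))
cv2.imwrite('pics/w0.png',cv2.resize(im,(800,600),interpolation=cv2.INTER_CUBIC))
```

```text
1.9 [ 0.49984361 -0.02125586  0.41989081] [-1.79948518e+02  3.72015503e-02 -8.98262030e-02]
```

View pics/w0.png

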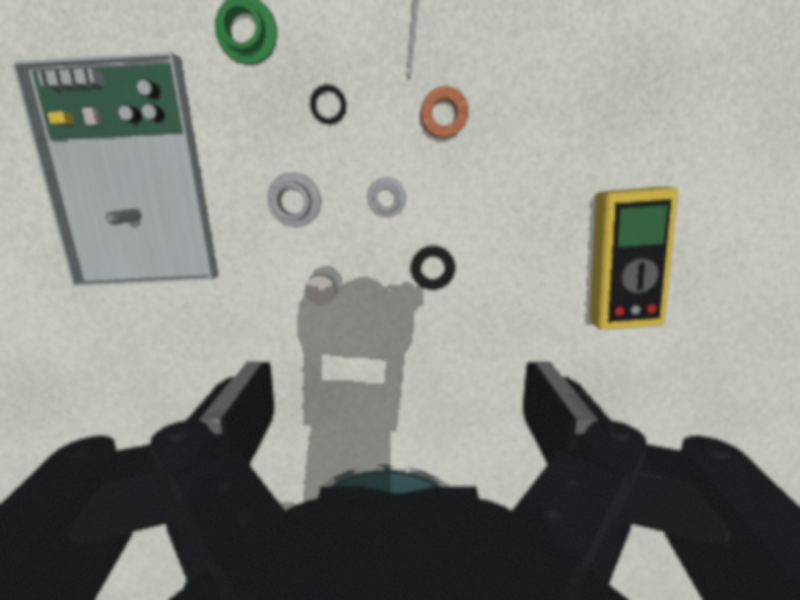

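The overview shows wide pad (433,268), toroid (444,112), narrow pad (328,104), small clamp (386,197), stud tip ~(112,217) and base ~(135,219). I'll refine these with contours.

```bash
cat >> h.py <<'E'
def ring(im,u,v,h,chan='dark'):
    u,v=int(u),int(v);a=max(u-h,0);b=max(v-h,0);w=im[b:v+h,a:u+h].astype(int)
    if chan=='dark': M=w.max(2)<90
    elif chan=='cu': M=(w[...,2]-w[...,0])>40
    cs,_=cv2.findContours(M.astype(np.uint8),cv2.RETR_EXTERNAL,cv2.CHAIN_APPROX_NONE)
    c=max(cs,key=cv2.contourArea);e=cv2.fitEllipse(c);return e[0][0]+a,e[0][1]+b,e[1]
E
python3 - <<'E'
from h import *
import pickle
c=pickle.load(open('w0.pkl','rb'));f=np.load('w0.npz');im,P=f['im'],f['P'];k=1/1.5625
for n,u,v,z,ch in(('wide',433,268,.007,'dark'),('narrow',328,104,.007,'dark'),('toroid',444,112,.013,'cu')):
    e=ring(im,u*k,v*k,25,ch);print(n,e,onplane('',e[0],e[1],z,c).round(4))
for n,u,v,z in(('clamp',386,197,.005),('clampcol',385,196,.018),('tip',112,217,.055),('base',136,219,.004)): print(n,onplane('',u*k,v*k,z,c).round(4))
# chassis walls by depth
x=P.reshape(-1,3);q=x[(x[:,2]>.016)&(x[:,2]<.026)&(x[:,1]>.18)&(x[:,0]>.3)&(x[:,0]<.78)];print(cv2.minAreaRect(q[:,:2].astype(np.float32)))
q=x[(x[:,2]>.03)&(x[:,2]<.065)&(abs(x[:,1]-.315)<.04)&(abs(x[:,0]-.522)<.04)];print(len(q),q.min(0),q.max(0),np.median(q,0))
q=x[(x[:,2]>.012)&(abs(x[:,1]+.005)<.03)&(abs(x[:,0]-.54)<.03)];print(len(q),q.min(0),q.max(0),q.mean(0))
q=x[(x[:,2]<.005)&(abs(x[:,1]+.06)<.1)&(abs(x[:,0]-.55)<.1)];print('bench',np.median(q[:,2]))
cv2.imwrite('pics/w1.png',cv2.resize(im[90:190,40:270],(782,340),interpolation=cv2.INTER_CUBIC))
E
```

```text
wide (276.5019130706787, 170.92393684387207, (26.177364349365234, 27.013586044311523)) [ 0.4525 -0.0659  0.007 ]
narrow (209.56704330444336, 66.49243545532227, (21.05194664001465, 24.06505012512207)) [0.6485 0.0611 0.007 ]
toroid (284.1246337890625, 71.18951416015625, (28.87786102294922, 32.336910247802734)) [ 0.6396 -0.0754  0.013 ]
clamp [ 0.5415 -0.0067  0.005 ]
clampcol [ 0.5434 -0.0059  0.018 ]
tip [0.5222 0.3068 0.055 ]
base [0.5146 0.311  0.004 ]
((0.5664587616920471, 0.31341999769210815), (0.2602638304233551, 0.18239355087280273), 2.9253976345062256)
118 [0.51360671 0.30237897 0.03036546] [0.52915847 0.3168939  0.05706358] [0.52196118 0.30645242 0.04913494]
15658 [ 0.5100014  -0.03499772  0.01225946] [0.55718601 0.02499275 0.5057491 ] [ 0.51581926 -0.00873163  0.4843166 ]
bench 0.00034905444535699684
```

View pics/w1.png

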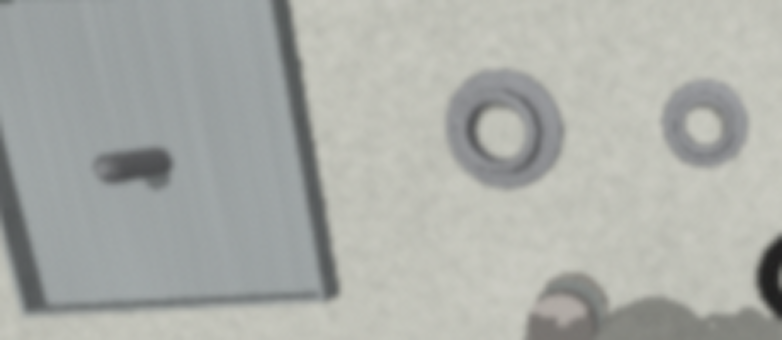

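The chassis rectangle and the stud cloud agree on a stud position of about (0.5215, 0.311). The crop confirms the stud is upright and the right-hand clamp is the smaller one. Next I move above the wide pad, partly closed, to measure fingertip reach at that opening.

Run:
```python
from h import *
go(.4525,-.065,.12,0)
```

```text
t 1.95 shift -0.0473 0.044 0.3 roll -0.08
```

>>> {"fn": "jog_arm", "kwargs": {
  "steps": [
    [-0.55,-0.047,0.044,0.3,0],
    [-0.55,-0.047,0.044,0.3,0],
    [-0.55,-0.047,0.044,0.3,0],
    [-0.55,-0.047,0.044,0.3,0],
    [-0.55,-0.047,0.044,0.3,0],
    [-0.55,-0.047,0.044,0.3,0],
    [-0.55,-0.047,0.044,0.3,0],
    [-0.55,-0.047,0.044,0.3,0],
    [-0.55,-0.047,0.044,0.3,0],
    [-0.55,-0.047,0.044,0.3,0],
    [-0.55,-0.047,0.044,0.3,0],
    [-0.55,-0.047,0.044,0.3,0]
  ],
  "newtons": 30
}}

```text
time: 3.15
tool_pos: [0.4531, -0.0647, 0.1209]
tool_rot: [-180.0, -0.0, -0.1]
wrist_force: [0.3, 0.6, 0.8]
gripper_width: 0.774
```

```bash
cat >> h.py <<'E'
def tips():
    s=r.sense();im,P,c=cloud('wrist');x=P.reshape(-1,3);p=s['tool_pos'];w=np.radians(s['tool_rot'][2])
    d=x-p;lx=d[:,0]*np.cos(w)+d[:,1]*np.sin(w);ly=d[:,0]*np.sin(w)-d[:,1]*np.cos(w)
    for sg in(1,-1):
        m=(abs(lx)<.02)&(ly*sg>0)&(ly*sg<.06)&(d[:,2]>-.03)&(d[:,2]<.06)
        if m.sum(): print('tip',sg,m.sum(),'z',np.percentile(d[m,2],[1,5,20]),'y',np.percentile(ly[m],[2,50,98]))
    print('t',s['time'],'w',s['gripper_width'],p,s['tool_rot'])
    return im,P,c
E
python3 - <<'E'
from h import *
im,P,c=tips()
cv2.imwrite('pics/w2.png',cv2.resize(im,(800,600),interpolation=cv2.INTER_CUBIC))
e=ring(im,*(lambda q:(q[0]/q[2],q[1]/q[2]))((np.array([[c[0]['fx'],0,c[0]['cx']],[0,c[0]['fy'],c[0]['cy']],[0,0,1]])@(c[1]@np.array([.4525,-.066,.007])+c[2]))),70)
print(e,onplane('',e[0],e[1],.007,c))
E
```

```text
tip 1 8960 z [-0.00682033  0.00321189  0.03131393] y [0.00610198 0.04655322 0.05928803]
tip -1 9118 z [-0.00673681  0.00336869  0.03177268] y [-0.05928544 -0.04644974 -0.00590447]
t 3.15 w 0.7735287225398796 [ 0.4531458  -0.06468561  0.12092616] [-1.79960708e+02 -4.38996564e-02 -6.40421936e-02]
(255.80792999267578, 191.3530731201172, (61.410030364990234, 62.44548416137695)) [ 0.45259566 -0.06614156  0.007     ]
```

View pics/w2.png

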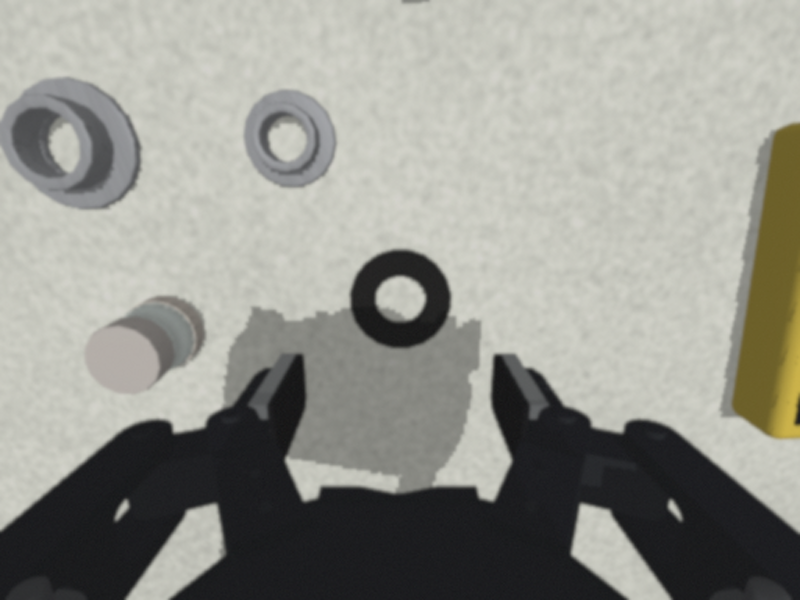

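The wide pad is centred at (400,298) px, i.e. (0.4526, −0.0661), and the tips reach about 8 mm ahead of the TCP at this opening. Descending and gripping.

>>> {"fn": "jog_arm", "kwargs": {
  "steps": [
    [-0.7,-0.0005,0.001,0.04,0],
    [-0.7,-0.0005,0.001,0.08,0],
    [-0.7,-0.0005,0.001,0.1,0],
    [-0.7,-0.0005,0.001,0.107,0],
    [-0.7,-0.0005,0.001,0.107,0],
    [-0.7,-0.0005,0.001,0.107,0],
    [0.2,-0.0005,0.001,0.107,0],
    [0.2,-0.0005,0.001,0.107,0],
    [0.2,-0.0005,0.001,0.107,0],
    [0.2,-0.0005,0.001,0.107,0],
    [0.2,-0.0005,0.001,0.107,0],
    [0.2,-0.0005,0.001,0.107,0],
    [0.2,-0.0005,0.001,0.107,0]
  ],
  "newtons": 30
}}

```text
time: 4.5
tool_pos: [0.4534, -0.0658, 0.0156]
tool_rot: [-180.0, -0.2, -0.1]
wrist_force: [-4.1, 0.8, 11.2]
gripper_width: 0.688
```

Run:
```python
from h import *
tips();go(.45,-.066,.15)
```

```text
tip 1 14849 z [-0.01608761 -0.01550827 -0.00810022] y [0.0017515  0.03804607 0.05901862]
tip -1 14854 z [-0.01612489 -0.01555181 -0.00740929] y [-0.05889854 -0.03874817 -0.00223213]
t 4.5 w 0.6879205693259498 [ 0.45344626 -0.06579183  0.01560125] [-1.79984474e+02 -1.54527233e-01 -6.95758818e-02]
t 4.55 shift -0.0034 0.0002 -0.1344 roll 0
```

Gripped at width 0.69 (~59 mm), with the tips just touching the bench. So the overhang at this opening is about 15.5 mm. Lifting.

>>> {"fn": "jog_arm", "kwargs": {
  "steps": [
    [0.2,0,0,-0.01,0],
    [0.2,0,0,-0.05,0],
    [0.2,0,0,-0.1,0],
    [0.2,0,0,-0.135,0],
    [0.2,0,0,-0.135,0],
    [0.2,0,0,-0.135,0]
  ]
}}

```text
time: 5.15
tool_pos: [0.4534, -0.0659, 0.152]
tool_rot: [180.0, -0.3, -0.1]
wrist_force: [-0.9, -0.2, -1.1]
gripper_width: 0.685
```

Run:
```python
from h import *
s=r.sense();im,P,c=cloud('wrist');print(s['tool_pos'],s['gripper_width'])
cv2.imwrite('pics/w3.png',cv2.resize(im[100:384],(800,444),interpolation=cv2.INTER_CUBIC))
go(.522,.311,.15,0)
```

```text
[ 0.4533694  -0.06585137  0.15196481] 0.6848715933326864
t 5.2 shift 0.0686 -0.3769 0.0006 roll -0.07
```

View pics/w3.png

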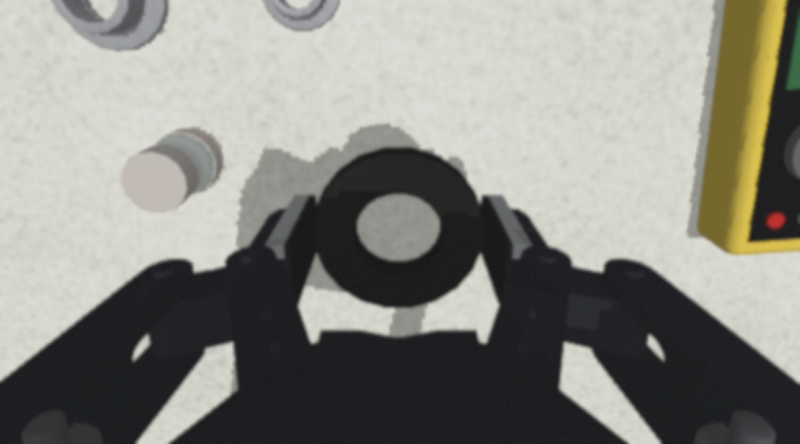

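Pad held and level. Next is a waypoint short of the stud, so the wrist camera looks straight down on it.

>>> {"fn": "jog_arm", "kwargs": {
  "steps": [
    [0.2,0.01,-0.04,0,0],
    [0.2,0.01,-0.09,0,0],
    [0.2,0.01,-0.14,0,0],
    [0.2,0.01,-0.19,0,0],
    [0.2,0.01,-0.24,0,0],
    [0.2,0.01,-0.29,0,0],
    [0.2,0.01,-0.34,0,0],
    [0.2,0.01,-0.377,0,0],
    [0.2,0.01,-0.377,0,0],
    [0.2,0.01,-0.377,0,0],
    [0.2,0.01,-0.377,0,0]
  ]
}}

```text
time: 6.3
tool_pos: [0.4631, 0.3103, 0.1498]
tool_rot: [180.0, -0.1, -0.1]
wrist_force: [0.4, -0.4, -0.5]
gripper_width: 0.681
```

Run:
```python
from h import *
im,P,c=cloud('wrist');x=P.reshape(-1,3)
q=x[(x[:,2]>.052)&(x[:,2]<.06)&(abs(x[:,1]-.311)<.03)&(abs(x[:,0]-.522)<.03)];print(len(q),q.min(0),q.max(0),q.mean(0))
q=x[(x[:,2]>.03)&(x[:,2]<.06)&(abs(x[:,1]-.311)<.03)&(abs(x[:,0]-.522)<.03)];print(len(q),q.min(0),q.max(0),q.mean(0))
cv2.imwrite('pics/w4.png',cv2.resize(im,(800,600),interpolation=cv2.INTER_CUBIC))
go(.522,.311,.15,0)
```

```text
169 [0.51520901 0.30543954 0.05202074] [0.52778997 0.31672572 0.05687138] [0.52138294 0.31127665 0.05394496]
300 [0.51421557 0.30373376 0.03161735] [0.5293028  0.31846491 0.05687138] [0.52176189 0.31115972 0.05222554]
t 6.35 shift 0.0587 -0.0009 0.0002 roll -0.13
```

View pics/w4.png

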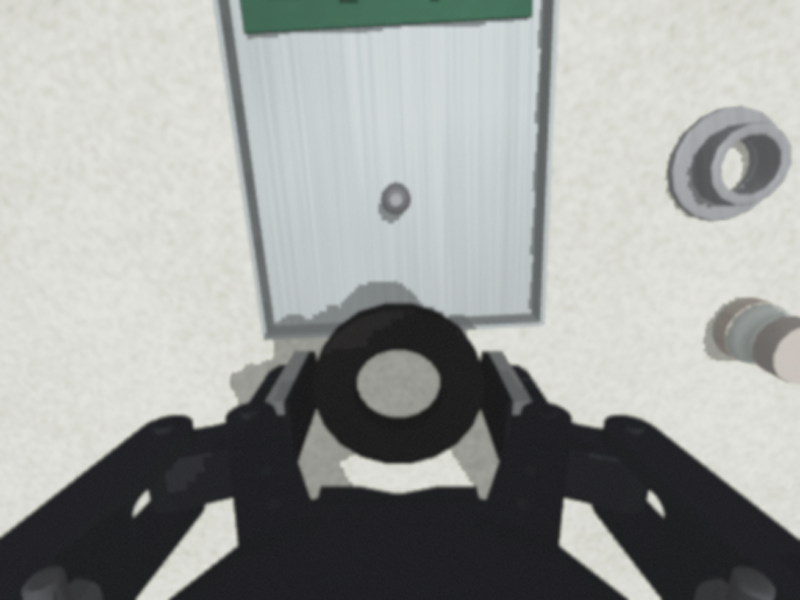

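The stud tip is at (395,197) px, so its axis is (0.5214, 0.3112), which matches. Moving over and lowering.

>>> {"fn": "jog_arm", "kwargs": {
  "steps": [
    [0.2,0.03,-0.001,0,0],
    [0.2,0.059,-0.001,0,0],
    [0.2,0.059,-0.001,0,0],
    [0.2,0.059,-0.001,0,0],
    [0.2,0.059,-0.001,0.04,0],
    [0.2,0.059,-0.001,0.07,0],
    [0.2,0.059,-0.001,0.09,0],
    [0.2,0.059,-0.001,0.11,0],
    [0.2,0.059,-0.001,0.12,0],
    [0.2,0.059,-0.001,0.125,0],
    [0.2,0.059,-0.001,0.1285,0],
    [0.2,0.059,-0.001,0.1285,0],
    [0.2,0.059,-0.001,0.1285,0]
  ]
}}

```text
time: 7.65
tool_pos: [0.5229, 0.3112, 0.0226]
tool_rot: [-180.0, -0.2, -0.1]
wrist_force: [1.1, 0.2, 0.1]
gripper_width: 0.681
```

>>> {"fn": "jog_arm", "kwargs": {
  "steps": [
    [0.2,-0.001,0,0.002,0],
    [0.2,-0.001,0,0.003,0],
    [0.2,-0.001,0,0.003,0],
    [-0.7,-0.001,0,0.002,0],
    [-0.7,-0.001,0,0.001,0],
    [-0.7,-0.001,0,0.001,0],
    [-0.7,-0.001,0,0,0],
    [-0.7,-0.001,0,-0.03,0],
    [-0.7,-0.001,0,-0.08,0],
    [-0.7,-0.001,0,-0.13,0],
    [-0.7,-0.06,0,-0.13,0],
    [-0.7,-0.06,0,-0.13,0],
    [-0.7,-0.06,0,-0.13,0]
  ]
}}

```text
time: 8.95
tool_pos: [0.4616, 0.3114, 0.153]
tool_rot: [-180.0, -0.2, -0.1]
wrist_force: [0.6, -0.2, 0.3]
gripper_width: 0.85
```

Run:
```python
from h import *
im,P,c=cloud('wrist');x=P.reshape(-1,3)
q=x[(x[:,2]>.010)&(x[:,2]<.025)&(np.hypot(x[:,1]-.311,x[:,0]-.522)<.05)];print(len(q),q.min(0),q.max(0),q.mean(0),np.percentile(q[:,2],[5,95]))
cv2.imwrite('pics/w5.png',cv2.resize(im[60:260,100:400],(600,400),interpolation=cv2.INTER_CUBIC))
go(.6396,-.0745,.15,0)
```

```text
2331 [0.49202807 0.28180463 0.01004147] [0.54981538 0.3403877  0.01707669] [0.52173167 0.31097855 0.01424199] [0.0128779  0.01545438]
t 9.0 shift 0.1777 0.3856 0.0027 roll -0.09
```

View pics/w5.png

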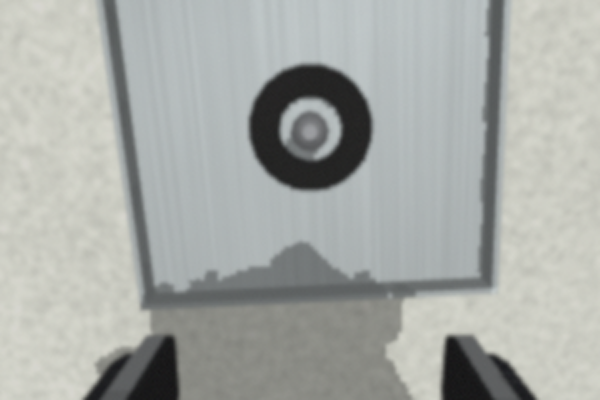

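The wide pad is flat (top about 14 mm) and centred on the stud (310,128 in the crop). Next is the toroid, with the tool yawed 30° to keep the jaws off the screwdriver tip.

>>> {"fn": "jog_arm", "kwargs": {
  "steps": [
    [-0.6,0.178,0.385,0.003,-30],
    [-0.6,0.178,0.385,0.003,-30],
    [-0.6,0.178,0.385,0.003,-30],
    [-0.6,0.178,0.385,0.003,-30],
    [-0.6,0.178,0.385,0.003,-30],
    [-0.6,0.178,0.385,0.003,-30],
    [-0.6,0.178,0.385,0.003,-30],
    [-0.6,0.178,0.385,0.003,-30],
    [-0.6,0.178,0.385,0.003,-30],
    [-0.6,0.178,0.385,0.003,-30],
    [-0.6,0.178,0.385,0.003,-30],
    [-0.6,0.178,0.385,0.003,-30],
    [-0.6,0.178,0.385,0.003,-30]
  ]
}}

```text
time: 10.3
tool_pos: [0.6398, -0.0731, 0.1501]
tool_rot: [179.9, -0.2, 30.0]
wrist_force: [0.7, 0.1, 0.4]
gripper_width: 0.796
```

Run:
```python
from h import *
im,P,c=cloud('wrist');x=P.reshape(-1,3);s=r.sense();print(s['tool_pos'],s['tool_rot'],s['gripper_width'])
q=x[(x[:,2]>.018)&(x[:,2]<.026)&(np.hypot(x[:,1]+.074,x[:,0]-.639)<.05)];print(len(q),(q.min(0)+q.max(0))/2,np.ptp(q,0),q.mean(0))
cv2.imwrite('pics/w6.png',cv2.resize(im,(600,450),interpolation=cv2.INTER_CUBIC))
e=ring(im,*(lambda q:(q[0]/q[2],q[1]/q[2]))((np.array([[c[0]['fx'],0,c[0]['cx']],[0,c[0]['fy'],c[0]['cy']],[0,0,1]])@(c[1]@np.array([.639,-.074,.012])+c[2]))),60,'cu')
p=onplane('',e[0],e[1],.014,c);print(e,p);go(*p[:2],.02)
```

```text
[ 0.63981301 -0.07308123  0.15023575] [179.90464322  -0.20672547  29.97262074] 0.7971840572775879
1762 [ 0.63898756 -0.07455421  0.02121842] [0.05553156 0.05559726 0.00630809] [ 0.6398941  -0.07387146  0.02216413]
(254.3966522216797, 186.11339950561523, (53.35028839111328, 53.770809173583984)) [ 0.63884614 -0.07477123  0.014     ]
t 10.35 shift -0.0017 0.001 0.1302 roll 0
```

View pics/w6.png

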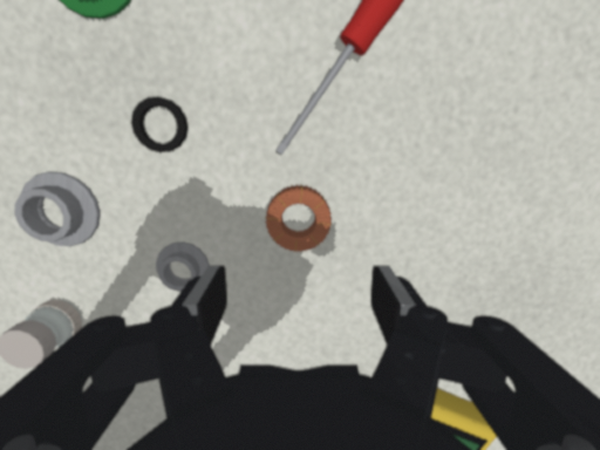

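The toroid is at (298,217) in the view, i.e. (0.639, −0.0747), with clear space on both jaw sides. Descending and gripping at 50 N.

>>> {"fn": "jog_arm", "kwargs": {
  "steps": [
    [-0.6,-0.0017,0.001,0.04,0],
    [-0.6,-0.0017,0.001,0.08,0],
    [-0.6,-0.0017,0.001,0.11,0],
    [-0.6,-0.0017,0.001,0.128,0],
    [-0.6,-0.0017,0.001,0.128,0],
    [-0.6,-0.0017,0.001,0.128,0],
    [0.3,-0.0017,0.001,0.128,0],
    [0.3,-0.0017,0.001,0.128,0],
    [0.3,-0.0017,0.001,0.128,0],
    [0.3,-0.0017,0.001,0.128,0],
    [0.3,-0.0017,0.001,0.128,0],
    [0.3,-0.0017,0.001,0.128,0],
    [0.3,-0.0017,0.001,0.128,0]
  ],
  "newtons": 50
}}

```text
time: 11.65
tool_pos: [0.6405, -0.0747, 0.025]
tool_rot: [179.8, -0.4, 30.0]
wrist_force: [-2.6, 1.0, 8.9]
gripper_width: 0.623
```

>>> {"fn": "jog_arm", "kwargs": {
  "steps": [
    [0.3,0,0,-0.01,0],
    [0.3,0,0,-0.05,0],
    [0.3,0,0,-0.1,0],
    [0.3,0,0,-0.13,0],
    [0.3,0,0,-0.13,0],
    [0.3,0,0,-0.13,0]
  ]
}}

```text
time: 12.25
tool_pos: [0.6397, -0.0748, 0.1565]
tool_rot: [179.7, -0.5, 30.0]
wrist_force: [-0.5, -0.4, -2.9]
gripper_width: 0.622
```

Run:
```python
from h import *
im,P,c=cloud('wrist');s=r.sense();p=s['tool_pos'];print(p,s['tool_rot'],s['gripper_width'],s['wrist_force'])
M=(im[...,2].astype(int)-im[...,0]>40)&(np.hypot(P[...,0]-p[0],P[...,1]-p[1])<.06)&(P[...,2]>p[2]-.03);q=P[M];print(len(q),(q.min(0)+q.max(0))/2-p,np.ptp(q,0),np.percentile(q[:,2]-p[2],[5,50,95]))
go(.47,.311,.15,0)
```

```text
[ 0.63926168 -0.07474791  0.15491026] [179.79863812  -0.35669502  29.97743587] 0.6200701623596253 [-0.8970849   0.65870718 -3.17808593]
6801 [ 0.00092129 -0.01234311  0.02899666] [0.05437212 0.07702956 0.09914963] [-0.01401189 -0.00146215 -0.00030331]
t 12.3 shift 0.0461 -0.4187 0.0049 roll 29.98
```

Run:
```python
from h import *
go(.5216,.3112,.14,0)
```

```text
t 12.3 shift 0.0909 -0.3931 0.0149 roll 29.98
```

>>> {"fn": "jog_arm", "kwargs": {
  "steps": [
    [0.3,0.091,-0.393,0.015,30],
    [0.3,0.091,-0.393,0.015,30],
    [0.3,0.091,-0.393,0.015,30],
    [0.3,0.091,-0.393,0.015,30],
    [0.3,0.091,-0.393,0.015,30],
    [0.3,0.091,-0.393,0.015,30],
    [0.3,0.091,-0.393,0.015,30],
    [0.3,0.091,-0.393,0.015,30],
    [0.3,0.091,-0.393,0.015,30],
    [0.3,0.091,-0.393,0.015,30],
    [0.3,0.091,-0.393,0.015,30],
    [0.3,0.091,-0.393,0.015,30],
    [0.3,0.091,-0.393,0.015,30],
    [0.3,0.091,-0.393,0.015,30]
  ]
}}

```text
time: 13.7
tool_pos: [0.5222, 0.3103, 0.1392]
tool_rot: [-180.0, -0.4, -0.1]
wrist_force: [0.0, -0.0, -2.9]
gripper_width: 0.626
```

Run:
```python
from h import *
go(.5217,.3112,.045,0);s=r.sense();print(s['tool_pos'],s['tool_rot'],s['gripper_width'])
im,P,c=cloud('wrist');cv2.imwrite('pics/w7.png',cv2.resize(im[130:330,100:400],(600,400),interpolation=cv2.INTER_CUBIC))
```

```text
t 13.7 shift -0.0005 -0.0009 0.0942 roll -0.09
[0.52219952 0.31032248 0.13915892] [-1.79999111e+02 -4.16342173e-01 -9.18168837e-02] 0.6255747261346102
```

View pics/w7.png

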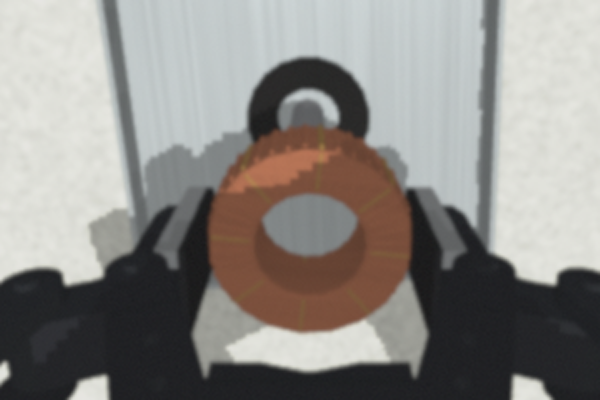

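The toroid is held level, with the stud straight ahead in line. Lowering.

>>> {"fn": "jog_arm", "kwargs": {
  "steps": [
    [0.3,-0.0005,-0.001,0.03,0],
    [0.3,-0.0005,-0.001,0.055,0],
    [0.3,-0.0005,-0.001,0.07,0],
    [0.3,-0.0005,-0.001,0.085,0],
    [0.3,-0.0005,-0.001,0.094,0],
    [0.3,-0.0005,-0.001,0.096,0],
    [0.3,-0.0005,-0.001,0.097,0],
    [0.3,-0.0005,-0.001,0.097,0]
  ]
}}

```text
time: 14.55
tool_pos: [0.5227, 0.3117, 0.0429]
tool_rot: [-180.0, -0.5, -0.1]
wrist_force: [-0.0, -0.3, -2.4]
gripper_width: 0.626
```

>>> {"fn": "jog_arm", "kwargs": {
  "steps": [
    [0.3,-0.001,0,0.002,0],
    [0.3,-0.001,0,0.0035,0],
    [0.3,-0.001,0,0.0045,0],
    [0.3,-0.001,0,0.005,0],
    [0.3,-0.001,0,0.005,0]
  ]
}}

```text
time: 15.05
tool_pos: [0.522, 0.3119, 0.0391]
tool_rot: [-179.9, -0.5, -0.1]
wrist_force: [-4.1, -1.5, 8.3]
gripper_width: 0.621
```

Contact (8 N up): it is seated. Opening and backing off.

>>> {"fn": "jog_arm", "kwargs": {
  "steps": [
    [-0.6,0,0,-0.001,0],
    [-0.6,0,0,-0.001,0],
    [-0.6,0,0,-0.001,0],
    [-0.6,0,0,-0.001,0],
    [-0.6,0,0,-0.03,0],
    [-0.6,0,0,-0.07,0],
    [-0.6,0,0,-0.11,0],
    [-0.6,-0.06,0,-0.11,0],
    [-0.6,-0.06,0,-0.11,0],
    [-0.6,-0.06,0,-0.11,0]
  ]
}}

```text
time: 16.05
tool_pos: [0.46, 0.312, 0.1488]
tool_rot: [-179.9, -0.5, -0.0]
wrist_force: [-0.2, -0.1, -0.2]
gripper_width: 0.8
```

Run:
```python
from h import *
im,P,c=cloud('wrist');x=P.reshape(-1,3)
q=x[(x[:,2]>.031)&(x[:,2]<.042)&(np.hypot(x[:,1]-.311,x[:,0]-.522)<.05)&(np.hypot(x[:,1]-.311,x[:,0]-.522)>.012)];print(len(q),(q.min(0)+q.max(0))/2,np.ptp(q,0),np.percentile(q[:,2],[5,50,95]))
A=np.c_[q[:,:2],np.ones(len(q))];print(np.linalg.lstsq(A,q[:,2],rcond=None)[0])
go(.6485,.062,.15,0)
cv2.imwrite('pics/w8.png',cv2.resize(im[60:260,100:400],(600,400),interpolation=cv2.INTER_CUBIC))
```

```text
2373 [0.52116833 0.3115287  0.03483747] [0.05466269 0.05530739 0.00740373] [0.03473618 0.03621946 0.03744363]
[ 0.00048493 -0.00043776  0.03606975]
t 16.1 shift 0.1878 0.2499 -0.0014 roll -0.03
```

View pics/w8.png

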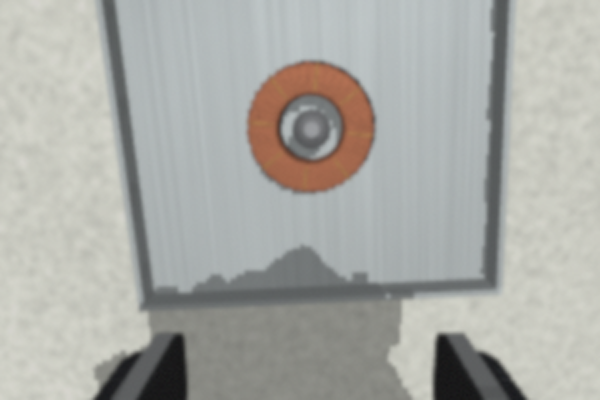

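The toroid is flat (top 36 mm) and centred. Next, the narrow pad.

>>> {"fn": "jog_arm", "kwargs": {
  "steps": [
    [-0.35,0.188,0.25,0,0],
    [-0.35,0.188,0.25,0,0],
    [-0.35,0.188,0.25,0,0],
    [-0.35,0.188,0.25,0,0],
    [-0.35,0.188,0.25,0,0],
    [-0.35,0.188,0.25,0,0],
    [-0.35,0.188,0.25,0,0],
    [-0.35,0.188,0.25,0,0],
    [-0.35,0.188,0.25,0,0],
    [-0.35,0.188,0.25,0,0],
    [-0.35,0.188,0.25,0,0]
  ],
  "newtons": 30
}}

```text
time: 17.2
tool_pos: [0.6484, 0.0629, 0.1502]
tool_rot: [-179.9, -0.6, 0.0]
wrist_force: [-0.5, 0.4, 0.4]
gripper_width: 0.675
```

```bash
cat >> h.py <<'E'
def pix(c,p):
    q=c[1]@np.array(p)+c[2];return c[0]['fx']*q[0]/q[2]+c[0]['cx'],c[0]['fy']*q[1]/q[2]+c[0]['cy']
E
python3 - <<'E'
from h import *
im,P,c=tips()
e=ring(im,*pix(c,[.6485,.062,.007]),50)
p=onplane('',e[0],e[1],.007,c);print(e,p);go(*p[:2],.0185,0)
E
```

```text
tip 1 9598 z [-0.00799054  0.00308057  0.03237325] y [0.00667367 0.04725593 0.05902351]
tip -1 9715 z [-0.00793333  0.00316561  0.03264192] y [-0.05890516 -0.04691116 -0.00631744]
t 17.2 w 0.6752666647192491 [0.64835157 0.06291442 0.15021847] [-1.79930738e+02 -5.50253202e-01  4.50440565e-02]
(255.91990280151367, 183.0504264831543, (39.78519821166992, 40.46490478515625)) [0.64918893 0.06130046 0.007     ]
t 17.25 shift 0.0008 0.0015 0.1318 roll 0.04
```

>>> {"fn": "jog_arm", "kwargs": {
  "steps": [
    [-0.35,0.0008,0.0015,0.04,0],
    [-0.35,0.0008,0.0015,0.08,0],
    [-0.35,0.0008,0.0015,0.115,0],
    [-0.35,0.0008,0.0015,0.135,0],
    [-0.35,0.0008,0.0015,0.135,0],
    [-0.35,0.0008,0.0015,0.135,0],
    [0.5,0.0008,0.0015,0.135,0],
    [0.5,0.0008,0.0015,0.135,0],
    [0.5,0.0008,0.0015,0.135,0],
    [0.5,0.0008,0.0015,0.135,0],
    [0.5,0.0008,0.0015,0.135,0],
    [0.5,0.0008,0.0015,0.135,0]
  ]
}}

```text
time: 18.45
tool_pos: [0.6514, 0.0618, 0.0172]
tool_rot: [-179.9, -0.7, 0.1]
wrist_force: [-1.5, -1.3, 12.1]
gripper_width: 0.499
```

>>> {"fn": "jog_arm", "kwargs": {
  "steps": [
    [0.5,0,0,-0.01,0],
    [0.5,0,0,-0.05,0],
    [0.5,0,0,-0.1,0],
    [0.5,0,0,-0.135,0],
    [0.5,0,0,-0.135,0],
    [0.5,0,0,-0.135,0]
  ]
}}

```text
time: 19.05
tool_pos: [0.6498, 0.0619, 0.1533]
tool_rot: [-179.9, -0.8, 0.1]
wrist_force: [0.3, -0.4, 0.1]
gripper_width: 0.497
```

Run:
```python
from h import *
s=r.sense();p=s['tool_pos'];im,P,c=cloud('wrist');print(p,s['tool_rot'])
cv2.imwrite('pics/w9.png',cv2.resize(im[130:330,100:400],(600,400),interpolation=cv2.INTER_CUBIC))
go(.522,.3112,.15,0)
```

```text
[0.64977052 0.06192357 0.15330225] [-1.79926009e+02 -8.22225583e-01  8.53409324e-02]
t 19.1 shift -0.127 -0.2496 0.0018 roll 0.08
```

View pics/w9.png

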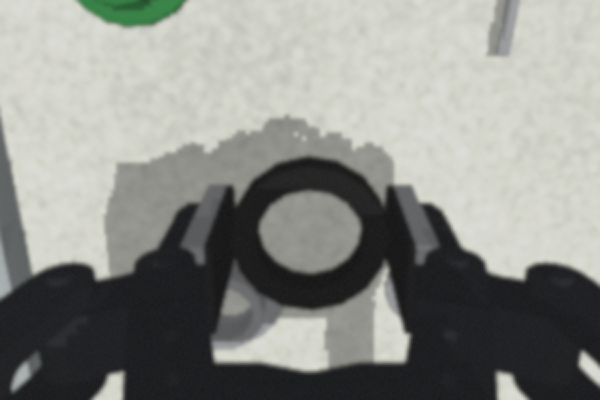

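The narrow pad is held level and centred in the jaws. Carrying it to the stud.

>>> {"fn": "jog_arm", "kwargs": {
  "steps": [
    [0.5,-0.1265,-0.25,0,0],
    [0.5,-0.1265,-0.25,0,0],
    [0.5,-0.1265,-0.25,0,0],
    [0.5,-0.1265,-0.25,0,0],
    [0.5,-0.1265,-0.25,0,0],
    [0.5,-0.1265,-0.25,0,0],
    [0.5,-0.1265,-0.25,0,0],
    [0.5,-0.1265,-0.25,0,0],
    [0.5,-0.1265,-0.25,0,0],
    [0.5,-0.1265,-0.25,0,0],
    [0.5,-0.1265,-0.25,0.03,0],
    [0.5,-0.1265,-0.25,0.06,0],
    [0.5,-0.1265,-0.25,0.078,0],
    [0.5,-0.1265,-0.25,0.078,0],
    [0.5,-0.1265,-0.25,0.078,0]
  ]
}}

```text
time: 20.6
tool_pos: [0.5239, 0.3113, 0.0731]
tool_rot: [-179.9, -0.7, 0.0]
wrist_force: [-0.2, 1.0, 0.6]
gripper_width: 0.499
```

Run:
```python
from h import *
go(.5225,.3112,.054,0)
im,P,c=cloud('wrist')
cv2.imwrite('pics/w10.png',cv2.resize(im[110:330,100:400],(600,440),interpolation=cv2.INTER_CUBIC))
```

```text
t 20.6 shift -0.0014 0.0001 0.0191 roll 0.03
```

View pics/w10.png

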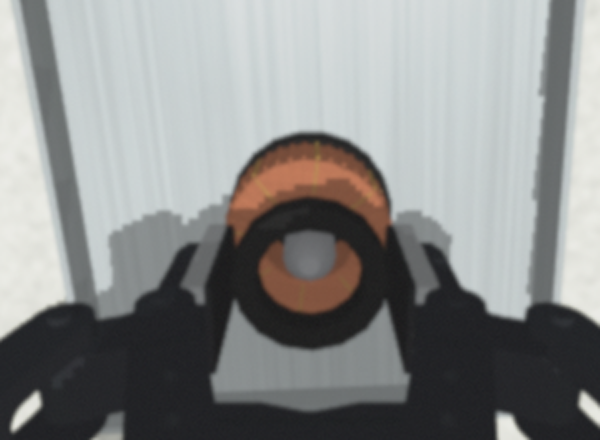

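The stud tip (310,255) shows inside the pad's hole (310,265), so they are aligned. Lowering onto the toroid.

>>> {"fn": "jog_arm", "kwargs": {
  "steps": [
    [0.5,-0.0012,0,0.008,0],
    [0.5,-0.0012,0,0.014,0],
    [0.5,-0.0012,0,0.018,0],
    [0.5,-0.0012,0,0.02,0],
    [0.5,-0.0012,0,0.0205,0],
    [0.5,-0.0012,0,0.0205,0]
  ]
}}

```text
time: 21.25
tool_pos: [0.5232, 0.3117, 0.0534]
tool_rot: [-179.9, -0.8, 0.0]
wrist_force: [-0.6, 0.8, 0.6]
gripper_width: 0.496
```

>>> {"fn": "jog_arm", "kwargs": {
  "steps": [
    [0.5,-0.001,0,0.0015,0],
    [0.5,-0.001,0,0.0025,0],
    [0.5,-0.001,0,0.003,0],
    [0.5,-0.001,0,0.003,0]
  ]
}}

```text
time: 21.65
tool_pos: [0.5232, 0.3118, 0.0532]
tool_rot: [-179.9, -0.9, 0.0]
wrist_force: [-6.5, -7.8, 26.3]
gripper_width: 0.497
```

>>> {"fn": "jog_arm", "kwargs": {
  "steps": [
    [0.5,0,0,-0.001,0],
    [-0.4,0,0,-0.001,0],
    [-0.4,0,0,-0.001,0],
    [-0.4,0,0,-0.001,0],
    [-0.4,0,0,-0.002,0],
    [-0.4,0,0,-0.03,0],
    [-0.4,0,0,-0.07,0],
    [-0.4,0,0,-0.095,0],
    [-0.4,-0.06,0,-0.095,0],
    [-0.4,-0.06,0,-0.095,0],
    [-0.4,-0.06,0,-0.095,0]
  ]
}}

```text
time: 22.75
tool_pos: [0.4606, 0.3117, 0.1474]
tool_rot: [-179.9, -0.9, 0.1]
wrist_force: [0.7, 0.8, 0.5]
gripper_width: 0.698
```

Run:
```python
from h import *
im,P,c=cloud('wrist');x=P.reshape(-1,3);rr=np.hypot(x[:,1]-.311,x[:,0]-.522)
for a,b,lo,hi in((.042,.052,.011,.035),(.031,.041,.02,.05)):
    q=x[(x[:,2]>a)&(x[:,2]<b)&(rr<hi)&(rr>lo)];print(len(q),(q.min(0)+q.max(0))/2,np.ptp(q,0),np.percentile(q[:,2],[5,50,95]))
    A=np.c_[q[:,:2],np.ones(len(q))];print(np.linalg.lstsq(A,q[:,2],rcond=None)[0])
cv2.imwrite('pics/w11.png',cv2.resize(im[60:260,100:400],(600,400),interpolation=cv2.INTER_CUBIC))
go(.5425,-.0063,.15,0)
```

```text
1280 [0.52213502 0.31163052 0.04529343] [0.0433192  0.0437368  0.00629518] [0.04464279 0.04614917 0.0473436 ]
[-0.00270309  0.00106086  0.04716255]
1025 [0.52109052 0.31139302 0.03568486] [0.05472345 0.05523441 0.00518775] [0.03462325 0.03621671 0.03742424]
[-0.00324388 -0.00180421  0.03838526]
t 22.8 shift 0.0804 0.318 -0.0027 roll 0.09
```

View pics/w11.png

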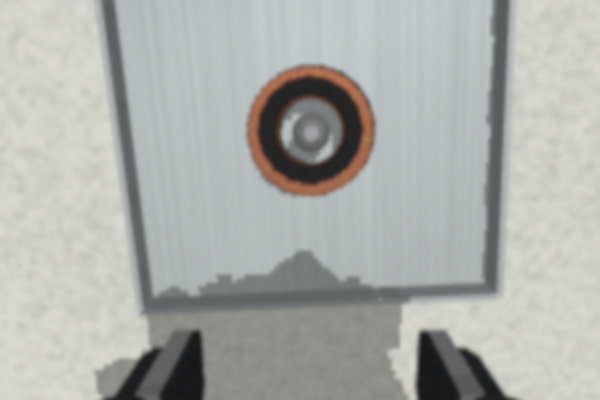

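The narrow pad is flat (top 46 mm) and centred at (0.522, 0.3116). Now to the clamp.

>>> {"fn": "jog_arm", "kwargs": {
  "steps": [
    [-0.15,0.0805,0.318,-0.003,0],
    [-0.15,0.0805,0.318,-0.003,0],
    [-0.15,0.0805,0.318,-0.003,0],
    [-0.15,0.0805,0.318,-0.003,0],
    [-0.15,0.0805,0.318,-0.003,0],
    [-0.15,0.0805,0.318,-0.003,0],
    [-0.15,0.0805,0.318,-0.003,0],
    [-0.15,0.0805,0.318,-0.003,0],
    [-0.15,0.0805,0.318,-0.003,0],
    [-0.15,0.0805,0.318,-0.003,0],
    [-0.15,0.0805,0.318,-0.003,0]
  ],
  "newtons": 30
}}

```text
time: 23.9
tool_pos: [0.5426, -0.0054, 0.1508]
tool_rot: [-179.9, -0.9, 0.2]
wrist_force: [-0.8, 0.2, -0.1]
gripper_width: 0.575
```

Run:
```python
from h import *
im,P,c=tips();x=P.reshape(-1,3)
rr=np.hypot(x[:,1]+.006,x[:,0]-.5425)
q=x[(x[:,2]>.014)&(x[:,2]<.023)&(rr<.03)];print('collar',len(q),(q.min(0)+q.max(0))/2,np.ptp(q,0),q.mean(0))
q=x[(x[:,2]>.003)&(x[:,2]<.023)&(rr<.04)];print('all',len(q),(q.min(0)+q.max(0))/2,np.ptp(q,0))
go(.5425,-.0063,.0235,0)
cv2.imwrite('pics/w12.png',cv2.resize(im[60:300,100:400],(600,480),interpolation=cv2.INTER_CUBIC))
```

```text
tip 1 10113 z [-0.00887991  0.00380472  0.03269982] y [0.0070134  0.04554408 0.05811373]
tip -1 10071 z [-0.00873077  0.00370953  0.03280362] y [-0.05772155 -0.04478909 -0.00680237]
t 23.9 w 0.5746034424551315 [ 0.54255675 -0.00539723  0.15077223] [-1.79859790e+02 -9.34994022e-01  1.62413126e-01]
collar 470 [ 0.54235032 -0.00636811  0.01708166] [0.03279624 0.033089   0.00611274] [ 0.5426525  -0.00634549  0.01781962]
all 1378 [ 0.54253503 -0.00644158  0.01160015] [0.04845768 0.0490382  0.01707575]
t 23.95 shift -0.0001 0.0009 0.1274 roll 0.17
```

View pics/w12.png

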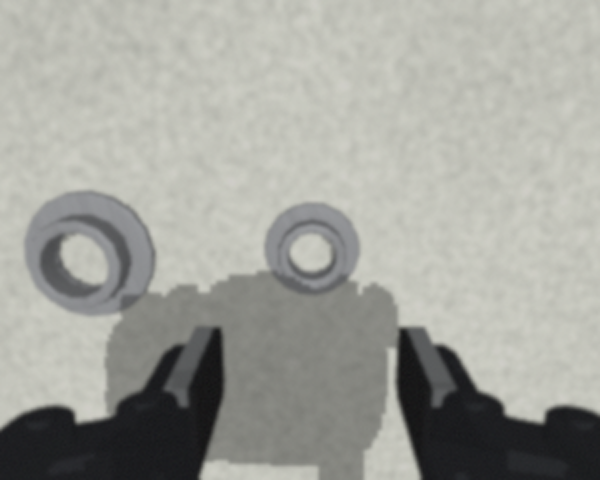

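The clamp (312,248, the smaller grey one) is at (0.5425, −0.0064), 48–49 mm in diameter as expected. Gripping by the collar.

>>> {"fn": "jog_arm", "kwargs": {
  "steps": [
    [-0.15,-0.001,0.001,0.04,0],
    [-0.15,-0.001,0.001,0.08,0],
    [-0.15,-0.001,0.001,0.11,0],
    [-0.15,-0.001,0.001,0.128,0],
    [-0.15,-0.001,0.001,0.128,0],
    [-0.15,-0.001,0.001,0.128,0],
    [0.7,-0.001,0.001,0.128,0],
    [0.7,-0.001,0.001,0.128,0],
    [0.7,-0.001,0.001,0.128,0],
    [0.7,-0.001,0.001,0.128,0],
    [0.7,-0.001,0.001,0.128,0],
    [0.7,-0.001,0.001,0.128,0]
  ]
}}

```text
time: 25.15
tool_pos: [0.5439, -0.0058, 0.0235]
tool_rot: [-179.8, -1.0, 0.2]
wrist_force: [-1.8, 3.3, 5.8]
gripper_width: 0.388
```

>>> {"fn": "jog_arm", "kwargs": {
  "steps": [
    [0.7,0,0,-0.01,0],
    [0.7,0,0,-0.05,0],
    [0.7,0,0,-0.1,0],
    [0.7,0,0,-0.13,0],
    [0.7,0,0,-0.13,0],
    [0.7,0,0,-0.13,0]
  ]
}}

```text
time: 25.75
tool_pos: [0.5417, -0.0062, 0.1542]
tool_rot: [-179.8, -1.1, 0.2]
wrist_force: [0.7, -0.2, -0.9]
gripper_width: 0.386
```

Run:
```python
from h import *
s=r.sense();im,P,c=cloud('wrist');p=s['tool_pos'];print(p,s['tool_rot'],s['wrist_force'])
x=P.reshape(-1,3)-p;q=x[(abs(x[:,1])<.014)&(abs(x[:,0])<.035)&(x[:,2]>-.05)&(x[:,2]<.015)];
h,e=np.histogram(q[:,2],20);print(len(q),h,e.round(3));q=q[(q[:,2]>-.03)&(q[:,2]<.0)];print(q.min(0),q.max(0))
go(.5222,.3112,.15,0)
```

```text
[ 0.54172251 -0.00619381  0.15424536] [-1.79843346e+02 -1.07289616e+00  1.71234462e-01] [ 0.7478262  -0.24796185 -0.86502912]
2987 [ 14  43  81 255 441 197  49  79  64  69  73  75  64  66  96  81 143 469
 547  81] [-0.022 -0.021 -0.021 -0.02  -0.019 -0.018 -0.017 -0.016 -0.015 -0.014
 -0.013 -0.012 -0.011 -0.01  -0.009 -0.008 -0.007 -0.006 -0.005 -0.004
 -0.004]
[-0.02312393 -0.01398142 -0.02243714] [ 0.02396747  0.01398318 -0.00350688]
t 25.8 shift -0.0182 -0.3174 0.003 roll 0.17
```

Held by the collar, underside 23.5 mm below the TCP. Carrying it over the stud.

>>> {"fn": "jog_arm", "kwargs": {
  "steps": [
    [0.7,-0.019,-0.317,0,0],
    [0.7,-0.019,-0.317,0,0],
    [0.7,-0.019,-0.317,0,0],
    [0.7,-0.019,-0.317,0,0],
    [0.7,-0.019,-0.317,0,0],
    [0.7,-0.019,-0.317,0,0],
    [0.7,-0.019,-0.317,0,0],
    [0.7,-0.019,-0.317,0,0],
    [0.7,-0.019,-0.317,0,0],
    [0.7,-0.019,-0.317,0.03,0],
    [0.7,-0.019,-0.317,0.06,0],
    [0.7,-0.019,-0.317,0.067,0],
    [0.7,-0.019,-0.317,0.067,0],
    [0.7,-0.019,-0.317,0.067,0]
  ]
}}

```text
time: 27.2
tool_pos: [0.5231, 0.3106, 0.0881]
tool_rot: [-179.8, -1.0, 0.1]
wrist_force: [0.2, -0.1, -0.4]
gripper_width: 0.387
```

Run:
```python
from h import *
go(.5217,.3112,.0705,0)
im,P,c=cloud('wrist');p=r.sense()['tool_pos'];x=P.reshape(-1,3)
q=x[(abs(x[:,1]-p[1])<.014)&(abs(x[:,0]-p[0])<.035)&(x[:,2]>p[2]-.025)&(x[:,2]<p[2]-.0)];print(p,q.min(0),q.max(0),(q.min(0)+q.max(0))/2)
```

```text
t 27.2 shift -0.0014 -0.0006 0.0176 roll 0.12
[0.5232299  0.31085666 0.08836752] [0.50048039 0.29686514 0.06561446] [0.54679527 0.32483459 0.08481309] [0.52363783 0.31084986 0.07521378]
```

>>> {"fn": "jog_arm", "kwargs": {
  "steps": [
    [0.7,-0.0025,-0.0005,0,0],
    [0.7,-0.0025,-0.0005,0,0],
    [0.7,-0.0025,-0.0005,0.006,0],
    [0.7,-0.0025,-0.0005,0.012,0],
    [0.7,-0.0025,-0.0005,0.016,0],
    [0.7,-0.0025,-0.0005,0.0175,0],
    [0.7,-0.0025,-0.0005,0.0175,0],
    [0.7,-0.0025,-0.0005,0.0175,0]
  ]
}}

```text
time: 28.05
tool_pos: [0.5211, 0.3115, 0.0709]
tool_rot: [-179.8, -1.1, 0.1]
wrist_force: [-0.3, -0.5, -0.2]
gripper_width: 0.389
```

>>> {"fn": "jog_arm", "kwargs": {
  "steps": [
    [0.7,0,0,0.001,0],
    [0.7,0,0,0.0015,0],
    [0.7,0,0,0.0015,0]
  ]
}}

```text
time: 28.35
tool_pos: [0.5212, 0.3115, 0.0696]
tool_rot: [-179.8, -1.1, 0.1]
wrist_force: [0.1, -0.0, 0.6]
gripper_width: 0.386
```

Just at contact. Releasing and rising.

>>> {"fn": "jog_arm", "kwargs": {
  "steps": [
    [0.7,0,0,0.0005,0],
    [-0.2,0,0,0,0],
    [-0.2,0,0,0,0],
    [-0.2,0,0,0,0],
    [-0.2,0,0,0,0],
    [-0.2,0,0,-0.03,0],
    [-0.2,0,0,-0.07,0],
    [-0.2,0,0,-0.09,0],
    [-0.2,-0.06,0,-0.09,0],
    [-0.2,-0.06,0,-0.09,0],
    [-0.2,-0.06,0,-0.09,0],
    [-0.2,-0.06,0,-0.09,0]
  ]
}}

```text
time: 29.55
tool_pos: [0.4599, 0.3111, 0.1586]
tool_rot: [-179.8, -1.1, 0.2]
wrist_force: [0.6, -0.0, -0.0]
gripper_width: 0.604
```

Run:
```python
from h import *
im,P,c=cloud('wrist');x=P.reshape(-1,3);rr=np.hypot(x[:,1]-.3112,x[:,0]-.5216)
for n,a,b,lo,hi in(('collar',.059,.070,0,.025),('flange',.047,.055,.018,.035),('toroid',.031,.041,.02,.05)):
    q=x[(x[:,2]>a)&(x[:,2]<b)&(rr<hi)&(rr>lo)];print(n,len(q),(q.min(0)+q.max(0))/2,np.ptp(q,0),np.percentile(q[:,2],[5,50,95]))
    A=np.c_[q[:,:2],np.ones(len(q))];print(np.linalg.lstsq(A,q[:,2],rcond=None)[0])
cv2.imwrite('pics/w13.png',cv2.resize(im[60:300,100:400],(600,480),interpolation=cv2.INTER_CUBIC))
a,_=vision.snapshot('scene');b=np.load('scene.npz')['im'];m=cv2.absdiff(a,b).max(2)>40
n,l,st,ce=cv2.connectedComponentsWithStats(m.astype(np.uint8));print([(s[:4]*1.5625).astype(int).tolist() for s in st[1:] if s[4]>8])
```

```text
collar 732 [0.52015894 0.31134296 0.06255458] [0.03365591 0.03296754 0.00704241] [0.06228219 0.06410357 0.0652783 ]
[ 0.00547357 -0.00365461  0.06226027]
flange 1191 [0.52024456 0.31134489 0.05038511] [0.04900651 0.04857639 0.00590604] [0.04987444 0.05121556 0.05244899]
[-0.00286116 -0.00034793  0.05279524]
toroid 261 [0.52088275 0.3114828  0.03566066] [0.05469375 0.05517368 0.00498782] [0.03393913 0.03571287 0.03702777]
[0.02308709 0.00138748 0.02282564]
[[573, 1, 15, 12], [137, 4, 43, 39], [590, 14, 9, 6], [562, 20, 15, 10], [579, 20, 6, 10], [589, 21, 6, 10], [596, 23, 6, 9], [585, 23, 34, 71], [615, 23, 15, 10], [635, 29, 12, 14], [648, 28, 14, 10], [201, 46, 9, 29], [135, 50, 9, 18], [196, 79, 6, 17], [153, 81, 4, 17], [454, 85, 56, 21], [517, 89, 15, 1], [551, 87, 7, 4], [450, 92, 212, 195], [418, 101, 23, 64], [460, 137, 62, 59], [193, 164, 231, 32], [451, 176, 9, 4], [379, 254, 29, 20], [398, 284, 26, 18], [565, 296, 34, 29], [345, 301, 34, 28], [421, 325, 25, 20]]
```

View pics/w13.png

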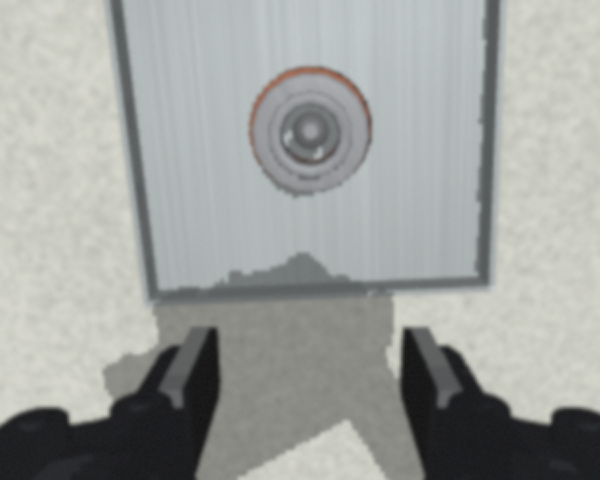

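The clamp is collar-up and level: flange top 51 mm, collar top 64 mm, 1–2 mm off the stud axis. In the scene view only the four parts, the arm and its shadow differ from the start. The bystanders are unmoved and the gripper is clear, so I'm handing in.

```bash
python3 -c "
from h import *
print(order.sign_off())"
```

```text
the job is handed in; nothing more can be done
None
```

The stack is built on the stud in the order asked: wide pad, toroid, narrow pad, then the small grey clamp washer collar up. I handed it in at about 29.7 s of the 96 s. `sign_off()` gives no verdict, so I don't know the judged result.

My last checks, from the wrist camera's depth images:

| Part | Top measured (mm) | Top expected (mm) | Offset from stud axis |
|---|---|---|---|
| Wide pad (when placed; later hidden) | 14 | 14 | under 1 mm |
| Toroid | 36 | 36 | under 1 mm |
| Narrow pad (when placed; later hidden) | 46 | 46 | about 1 mm |
| Clamp flange | 51 | 51 | about 1 mm |
| Clamp collar | 64 | 64 | about 1 mm |

- **Level:** Plane fits for the narrow pad and clamp came out level to within about 0.01 rad. The last toroid fit read 0.023 rad, but from only a thin visible rim; when it was placed it was under 0.001 rad. The wide pad's tilt I judged from its picture and the spread of its heights.
- **Bystanders:** Comparing scene pictures before and after showed no change at the multimeter, flux jar or screwdriver. The decoy clamps did not change either.
- **Release:** The gripper ended open, well clear of the stack, with wrist force under 1 N.
- **Forces:** The tool met 6–12 N from the bench or floor on most grips and placings. The highest was 26 N, when I seated the narrow pad.

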